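Weigh a batch of stones with the trip bucket and reset it

ROBOT

A 6-joint arm with a two-finger parallel gripper is mounted at the origin on a cart in front of the work surface, level with it; the furniture and walls round the work are solid. World frame = base frame: x ahead of the robot, y to its left, z up, the work surface at z = 0. Lengths are in m, angles in rad, forces in N, time in s.
With the tool pointing down it reaches from about 0.325 to 0.9 m from the base axis. Payload 6.1 kg.
Tool frame: the origin (TCP) lies midway between the tips of the shut fingers; the grasp point (between the pads) lies 19 mm behind it; z points along the fingers, y is the line along which they close (so a half turn about z gives the same grasp; the last joint's range is limited). The gripper opens to 85 mm and grips with 20 to 120 N. Pads are 22 mm wide; open, the fingers measure 114 mm over their backs; the gripper's body (76 mm by 85 mm) begins 54 mm behind the grasp point. The pads swing forward as they close: fully open they stand 13 mm farther back than shut.
Start: joints at [-1.306, 0.22, 1.526, -0, 1.395, -0.126], TCP at [0.238, -0.578, 0.231] pointing down, gripper open.
Joint ranges: [-2.98, 2.98], [-0.91, 2.08], [0.09, 2.57], [-1.24, 4.39], [0.2, 2.65], [-2.68, 2.68]. Speed limits (rad/s): [2.57, 2.57, 3.01, 3.14, 3.14, 3.14].

INTERFACE

Orientations are given as [roll, pitch, yaw] about the fixed x, y, z axes, in that order (R = Rz(yaw) Ry(pitch) Rx(roll)).
In Python, from plant import movep, move_l, set_joints, gripper_to, hold, inverse_kinematics, observe, get_image, get_calibration, Unreachable, job_done gives the robot as it stands. Calls block until the motion is done:
- movep(position, orientation): joint-space move of the TCP to a pose.
- move_l(position, feed=0.15, rotation=None, max_force=None): straight line of the TCP; rotation=None keeps the orientation; feed is the mean speed in m/s. With max_force (N) it stops when the force on the tool has changed by that much, and returns True; else False.
- set_joints(angles): joint-space move.
- gripper_to(opening, f_grip=None): finger opening in m; f_grip is the grip in N (None keeps the last); returns when the fingers have stopped.
- hold(seconds).
- inverse_kinematics(position, orientation): joint angles nearest the present ones, or None.
- observe(): the state.
- get_image(name): name is "scene" or "top" or "wrist"; returns (picture, depth): 480x640x3 uint8, red, green, blue; 480x640 float32, m along the optical axis (not along the pixel's ray), 0 where there is no reading.
- get_calibration(name): a dict with "intrinsics" (3x3 intrinsics, pixels), "dist_coeffs" ([k1, k2, p1, p2, k3] as OpenCV has them; the pictures are not rectified), "world_from_camera" (4x4, takes a point from camera to world coordinates). Camera axes: x right, y down, z forward; pixel columns grow to the right and rows downward; lengths in m; the calibration is good to about 2 mm. A picture is of the moment at which its call begins: read the wrist's pose just before it. get_calibration takes no time and is no camera call; for the wrist camera it gives the pose at the moment of the call.
A pose or a line that the arm cannot do raises Unreachable and nothing moves.
- job_done(): hands the job in; it is judged then, once.
The state is a dict: "time_s": time; "q": joint angles; "joint_velocities": joint speeds; "joint_torque": joint torques, N m; "eef_pos": TCP position; "tcp_rot": TCP orientation; "ft_force": force on the tool from outside, world axes, zero at the start; "torque": the same for the moment, N m; "opening": finger opening in m; "grasp_force": force on a finger pad.
Only numpy, scipy, OpenCV 4.12 (cv2) and the standard library are available. Lean on these libraries where they do the work, as an engineer would, in place of code of your own. Each camera call takes 0.05 s, during which the arm holds its last target. There are 200 camera calls.

TASK

Slide stones off the loading ledge into the yellow tip bucket, without lifting them, until their weight alone trips the bucket and it dumps them into the steel tray; leave what it did not need on the ledge. Then swing the red counterweight back over so that the empty bucket stands fully upright again. Do not tip the bucket over by hand, and leave the pill jar and the steel block where they stand.

Things in the scene. Friction and masses are not known exactly. Their poses are not given: they have to be found in the camera images.
- scale_frame: Green frame of the trip scale, fixed on the table. Origin on the table top below the middle of the axle. Its x is the dumping direction (roughly the robot's left), its y runs along the axle to the crank side (roughly towards the robot), z up. The axle lies along y at z = 0.145, held by cheek plates at y = +-0.09 that reach z = 0.159. Lengths below are in this frame, in m.
- ledge_edge (a point): Middle of the loading ledge's front edge, on its top face, at frame x = 0.027, z = 0.180; axes as the frame's. The ledge is a flat aluminium plate from x = -0.155 to 0.027, both ends open, between side rails at y = +-0.09, 7 mm higher. Four stones lie on it: two near x = -0.005, two near x = -0.110, at y near +-0.032. The front edge ends over the bucket's rear rim.
- weight (a point): Centre of the red counterweight, a cylinder of radius 18 mm lying along the axle from frame y = 0.111 to 0.147, 75 mm from the axle, outside the frame. Bucket upright: at frame x = -0.070, z = 0.171. Tipped: about x = 0.036, z = 0.211, beyond the top. To reset, push it towards frame -x over the top (highest at x = 0, z = 0.220).
- catch_tray: Grey perforated steel tray, fixed, 302 mm along its own y, 154 mm along its own x, walls 34 mm high; origin at the centre of its underside. It lies under the bucket, its long side along the frame's x from -0.10 to 0.20.
- purple_stone_a: A purple stone; 26 x 36 x 17 mm (x, y, height), about 40 g; origin at the centre of its underside as it lies at the start, z up. Starts lying flat on the loading ledge
- purple_stone_b: Another purple stone, same as the first; 26 x 36 x 17 mm (x, y, height), about 40 g; origin at the centre of its underside as it lies at the start, z up. Starts lying flat on the loading ledge
- cream_stone: A cream stone; 29 x 38 x 16 mm (x, y, height), about 40 g; origin at the centre of its underside as it lies at the start, z up. Starts lying flat on the loading ledge
- black_stone: A black stone; 24 x 34 x 15 mm (x, y, height), about 40 g; origin at the centre of its underside as it lies at the start, z up. Starts lying flat on the loading ledge
- pill_jar: Bystander: orange jar with white cap, 42 mm across, 72 mm high, standing loose to the robot's right; origin at the centre of its underside.
- bench_block: Bystander: loose steel block 62 x 62 x 20 mm, to the robot's right; origin at the centre of its underside.
- bucket: Yellow slick trough with its crank and counterweight, turning on the axle; origin on the axle's middle. Upright: its mouth spans frame x = 0.033 to 0.101 and y = +-0.064, both rims 5 mm below the ledge, inner floor about 50 mm below it. Dumps over the front lip. One or two stones do not tip it, three do; it may take 2 s to go over.
- bucket_tilt (a joint): Angle of bucket and crank about the axle: 0 upright on its stop, 1.75 rad fully tipped on its other stop. Empty, it has two rests: past about 1.0 it falls over and stays tipped; pushed back below about 0.8 it swings home to 0 by itself within 2 s, damped. Resetting takes about 1 N at the counterweight.

How it is judged:
On the way, in this order (a step that is already met when the one before it is completed fails the run):
1. the bucket has tripped and at least two stones lie in the tray (value of joint bucket_tilt above 1.5 rad and (((x of purple_stone_a in the frame of catch_tray between -0.075 and 0.075 m and y of purple_stone_a in the frame of catch_tray between -0.15 and 0.15 m and height (world z) of purple_stone_a below 0.06 m) and (x of cream_stone in the frame of catch_tray between -0.075 and 0.075 m and y of cream_stone in the frame of catch_tray between -0.15 and 0.15 m and height (world z) of cream_stone below 0.06 m)) or ((x of purple_stone_a in the frame of catch_tray between -0.075 and 0.075 m and y of purple_stone_a in the frame of catch_tray between -0.15 and 0.15 m and height (world z) of purple_stone_a below 0.06 m) and (x of black_stone in the frame of catch_tray between -0.075 and 0.075 m and y of black_stone in the frame of catch_tray between -0.15 and 0.15 m and height (world z) of black_stone below 0.06 m)) or ((x of purple_stone_a in the frame of catch_tray between -0.075 and 0.075 m and y of purple_stone_a in the frame of catch_tray between -0.15 and 0.15 m and height (world z) of purple_stone_a below 0.06 m) and (x of purple_stone_b in the frame of catch_tray between -0.075 and 0.075 m and y of purple_stone_b in the frame of catch_tray between -0.15 and 0.15 m and height (world z) of purple_stone_b below 0.06 m)) or ((x of cream_stone in the frame of catch_tray between -0.075 and 0.075 m and y of cream_stone in the frame of catch_tray between -0.15 and 0.15 m and height (world z) of cream_stone below 0.06 m) and (x of black_stone in the frame of catch_tray between -0.075 and 0.075 m and y of black_stone in the frame of catch_tray between -0.15 and 0.15 m and height (world z) of black_stone below 0.06 m)) or ((x of cream_stone in the frame of catch_tray between -0.075 and 0.075 m and y of cream_stone in the frame of catch_tray between -0.15 and 0.15 m and height (world z) of cream_stone below 0.06 m) and (x of purple_stone_b in the frame of catch_tray between -0.075 and 0.075 m and y of purple_stone_b in the frame of catch_tray between -0.15 and 0.15 m and height (world z) of purple_stone_b below 0.06 m)) or ((x of black_stone in the frame of catch_tray between -0.075 and 0.075 m and y of black_stone in the frame of catch_tray between -0.15 and 0.15 m and height (world z) of black_stone below 0.06 m) and (x of purple_stone_b in the frame of catch_tray between -0.075 and 0.075 m and y of purple_stone_b in the frame of catch_tray between -0.15 and 0.15 m and height (world z) of purple_stone_b below 0.06 m)))), for 0.2 s.
2. the bucket is swung back upright (value of joint bucket_tilt below 0.1 rad), for 0.2 s.
At the end, for the whole second after the job is handed in: The bucket is upright on its stop (within 0.06 rad) and empty; every stone lies at rest either in the steel tray or on the loading ledge, at least two in the tray and at least one still on the ledge (value of joint bucket_tilt below 0.06 rad and velocity of joint bucket_tilt between -0.1 and 0.1 rad/s and (((x of purple_stone_a in the frame of catch_tray between -0.075 and 0.075 m and y of purple_stone_a in the frame of catch_tray between -0.15 and 0.15 m and height (world z) of purple_stone_a below 0.06 m) and (x of cream_stone in the frame of catch_tray between -0.075 and 0.075 m and y of cream_stone in the frame of catch_tray between -0.15 and 0.15 m and height (world z) of cream_stone below 0.06 m)) or ((x of purple_stone_a in the frame of catch_tray between -0.075 and 0.075 m and y of purple_stone_a in the frame of catch_tray between -0.15 and 0.15 m and height (world z) of purple_stone_a below 0.06 m) and (x of black_stone in the frame of catch_tray between -0.075 and 0.075 m and y of black_stone in the frame of catch_tray between -0.15 and 0.15 m and height (world z) of black_stone below 0.06 m)) or ((x of purple_stone_a in the frame of catch_tray between -0.075 and 0.075 m and y of purple_stone_a in the frame of catch_tray between -0.15 and 0.15 m and height (world z) of purple_stone_a below 0.06 m) and (x of purple_stone_b in the frame of catch_tray between -0.075 and 0.075 m and y of purple_stone_b in the frame of catch_tray between -0.15 and 0.15 m and height (world z) of purple_stone_b below 0.06 m)) or ((x of cream_stone in the frame of catch_tray between -0.075 and 0.075 m and y of cream_stone in the frame of catch_tray between -0.15 and 0.15 m and height (world z) of cream_stone below 0.06 m) and (x of black_stone in the frame of catch_tray between -0.075 and 0.075 m and y of black_stone in the frame of catch_tray between -0.15 and 0.15 m and height (world z) of black_stone below 0.06 m)) or ((x of cream_stone in the frame of catch_tray between -0.075 and 0.075 m and y of cream_stone in the frame of catch_tray between -0.15 and 0.15 m and height (world z) of cream_stone below 0.06 m) and (x of purple_stone_b in the frame of catch_tray between -0.075 and 0.075 m and y of purple_stone_b in the frame of catch_tray between -0.15 and 0.15 m and height (world z) of purple_stone_b below 0.06 m)) or ((x of black_stone in the frame of catch_tray between -0.075 and 0.075 m and y of black_stone in the frame of catch_tray between -0.15 and 0.15 m and height (world z) of black_stone below 0.06 m) and (x of purple_stone_b in the frame of catch_tray between -0.075 and 0.075 m and y of purple_stone_b in the frame of catch_tray between -0.15 and 0.15 m and height (world z) of purple_stone_b below 0.06 m))) and ((x of purple_stone_a in the frame of scale_frame between -0.155 and 0.027 m and y of purple_stone_a in the frame of scale_frame between -0.09 and 0.09 m and height (world z) of purple_stone_a between 0.17 and 0.215 m) or (x of cream_stone in the frame of scale_frame between -0.155 and 0.027 m and y of cream_stone in the frame of scale_frame between -0.09 and 0.09 m and height (world z) of cream_stone between 0.17 and 0.215 m) or (x of black_stone in the frame of scale_frame between -0.155 and 0.027 m and y of black_stone in the frame of scale_frame between -0.09 and 0.09 m and height (world z) of black_stone between 0.17 and 0.215 m) or (x of purple_stone_b in the frame of scale_frame between -0.155 and 0.027 m and y of purple_stone_b in the frame of scale_frame between -0.09 and 0.09 m and height (world z) of purple_stone_b between 0.17 and 0.215 m)) and ((x of purple_stone_a in the frame of catch_tray between -0.075 and 0.075 m and y of purple_stone_a in the frame of catch_tray between -0.15 and 0.15 m and height (world z) of purple_stone_a below 0.06 m) or (x of purple_stone_a in the frame of scale_frame between -0.155 and 0.027 m and y of purple_stone_a in the frame of scale_frame between -0.09 and 0.09 m and height (world z) of purple_stone_a between 0.17 and 0.215 m)) and ((x of cream_stone in the frame of catch_tray between -0.075 and 0.075 m and y of cream_stone in the frame of catch_tray between -0.15 and 0.15 m and height (world z) of cream_stone below 0.06 m) or (x of cream_stone in the frame of scale_frame between -0.155 and 0.027 m and y of cream_stone in the frame of scale_frame between -0.09 and 0.09 m and height (world z) of cream_stone between 0.17 and 0.215 m)) and ((x of black_stone in the frame of catch_tray between -0.075 and 0.075 m and y of black_stone in the frame of catch_tray between -0.15 and 0.15 m and height (world z) of black_stone below 0.06 m) or (x of black_stone in the frame of scale_frame between -0.155 and 0.027 m and y of black_stone in the frame of scale_frame between -0.09 and 0.09 m and height (world z) of black_stone between 0.17 and 0.215 m)) and ((x of purple_stone_b in the frame of catch_tray between -0.075 and 0.075 m and y of purple_stone_b in the frame of catch_tray between -0.15 and 0.15 m and height (world z) of purple_stone_b below 0.06 m) or (x of purple_stone_b in the frame of scale_frame between -0.155 and 0.027 m and y of purple_stone_b in the frame of scale_frame between -0.09 and 0.09 m and height (world z) of purple_stone_b between 0.17 and 0.215 m)) and linear speed of each of purple_stone_a, cream_stone, black_stone, purple_stone_b below 0.03 m/s); the robot touches nothing.
It fails at once if the robot presses on the bucket or its crank while it is off its upright stop (so tips it by hand) before at least two stones lie in the tray (not (((x of purple_stone_a in the frame of catch_tray between -0.075 and 0.075 m and y of purple_stone_a in the frame of catch_tray between -0.15 and 0.15 m and height (world z) of purple_stone_a below 0.06 m) and (x of cream_stone in the frame of catch_tray between -0.075 and 0.075 m and y of cream_stone in the frame of catch_tray between -0.15 and 0.15 m and height (world z) of cream_stone below 0.06 m)) or ((x of purple_stone_a in the frame of catch_tray between -0.075 and 0.075 m and y of purple_stone_a in the frame of catch_tray between -0.15 and 0.15 m and height (world z) of purple_stone_a below 0.06 m) and (x of black_stone in the frame of catch_tray between -0.075 and 0.075 m and y of black_stone in the frame of catch_tray between -0.15 and 0.15 m and height (world z) of black_stone below 0.06 m)) or ((x of purple_stone_a in the frame of catch_tray between -0.075 and 0.075 m and y of purple_stone_a in the frame of catch_tray between -0.15 and 0.15 m and height (world z) of purple_stone_a below 0.06 m) and (x of purple_stone_b in the frame of catch_tray between -0.075 and 0.075 m and y of purple_stone_b in the frame of catch_tray between -0.15 and 0.15 m and height (world z) of purple_stone_b below 0.06 m)) or ((x of cream_stone in the frame of catch_tray between -0.075 and 0.075 m and y of cream_stone in the frame of catch_tray between -0.15 and 0.15 m and height (world z) of cream_stone below 0.06 m) and (x of black_stone in the frame of catch_tray between -0.075 and 0.075 m and y of black_stone in the frame of catch_tray between -0.15 and 0.15 m and height (world z) of black_stone below 0.06 m)) or ((x of cream_stone in the frame of catch_tray between -0.075 and 0.075 m and y of cream_stone in the frame of catch_tray between -0.15 and 0.15 m and height (world z) of cream_stone below 0.06 m) and (x of purple_stone_b in the frame of catch_tray between -0.075 and 0.075 m and y of purple_stone_b in the frame of catch_tray between -0.15 and 0.15 m and height (world z) of purple_stone_b below 0.06 m)) or ((x of black_stone in the frame of catch_tray between -0.075 and 0.075 m and y of black_stone in the frame of catch_tray between -0.15 and 0.15 m and height (world z) of black_stone below 0.06 m) and (x of purple_stone_b in the frame of catch_tray between -0.075 and 0.075 m and y of purple_stone_b in the frame of catch_tray between -0.15 and 0.15 m and height (world z) of purple_stone_b below 0.06 m))) and contact force between any of the fingers, the arm and bucket above 0.5 N and value of joint bucket_tilt above 0.12 rad).
It fails at once if a stone is lifted more than 40 mm above the ledge (height (world z) of any of purple_stone_a, cream_stone, black_stone, purple_stone_b above 0.22 m).
It fails at once if the pill jar or the steel block is moved more than 30 mm, or the jar knocked over (distance of any of pill_jar, bench_block from where it was at the start of the episode above 0.03 m or angle between pill_jar's own z axis and vertical above 0.5 rad).
It also fails if it takes over 64 s, if anything falls off the work surface, if the arm or the gripper's body presses on something with over 40 N, if the wrist force passes 120 N, or if a joint passes its speed limit or range.

## Working session

There is one attempt and no reset: what is moved stays moved. The work goes in short steps, each a Python script; the robot and the scene stay as the last script left them, time stands still between calls to the robot, and variables do not carry over. Pictures are saved under pics/ and viewed, at most 10 in all, crops included, and the job is handed in when it is done.

```bash
mkdir -p pics; ls; cat > h.py <<'E'
import numpy as np, cv2
from plant import *
def snap(name,fn):
    c=get_calibration(name); im,d=get_image(name)
    cv2.imwrite(f'pics/{fn}.png',im[:,:,::-1]); np.savez(f'pics/{fn}.npz',d=d,K=c['intrinsics'],D=c['dist_coeffs'],T=c['world_from_camera'])
def load(fn):
    return np.load(f'pics/{fn}.npz')
def ray(z,u,v):
    p=cv2.undistortPoints(np.array([[[u,v]]],float),z['K'],z['D'])[0,0]
    return z['T'][:3,3], z['T'][:3,:3]@np.array([p[0],p[1],1])
def px(z,u,v):
    o,r=ray(z,u,v); d=z['d'][int(v)-1:int(v)+2,int(u)-1:int(u)+2]; return o+r*np.median(d[d>0])
def atz(z,u,v,h):
    o,r=ray(z,u,v); return o+r*(h-o[2])/r[2]
E
python3 - <<'E'
from h import *
snap('scene','s0'); snap('top','t0')
print(observe()['time_s'],observe()['tcp_rot'])
E
```

```text
pics
0.1 [-3.13983659e+00 -2.57603336e-04  3.90811567e-01]
```

View pics/s0.png

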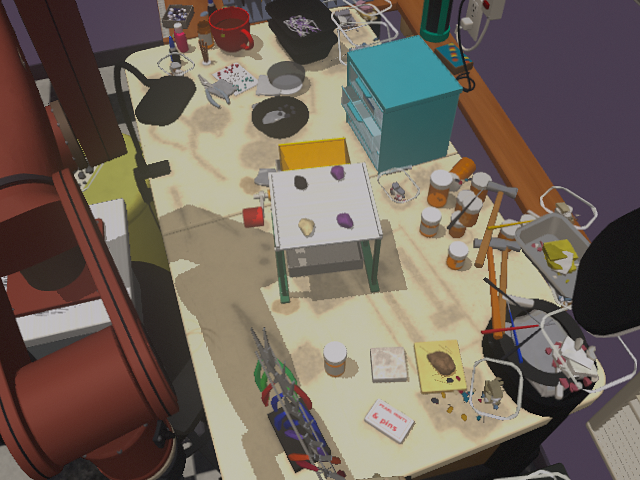

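View pics/t0.png

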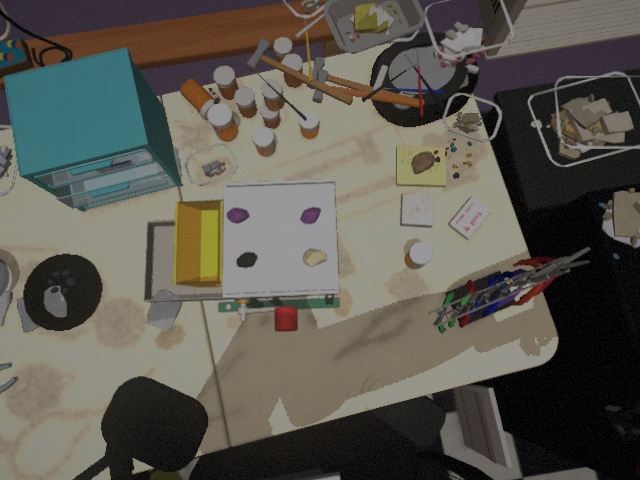

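The scene view shows the ledge with four stones, the red weight at (253,216) and the yellow bucket behind the ledge. In the top view the ledge corners are (223,183), (335,182), (339,297) and (222,297). The stones are front purple (237,215), black (247,260), rear purple (311,215) and cream (315,257), and the weight is at (287,319).

```bash
python3 - <<'E'
from h import *
np.set_printoptions(precision=4,suppress=True)
t=load('t0'); s=load('s0')
im=cv2.imread('pics/t0.png'); c=cv2.resize(im[165:345,135:350],None,fx=3.3,fy=3.3,interpolation=cv2.INTER_CUBIC); cv2.imwrite('pics/t0c.png',c)
for n,p in dict(fl=(225,186),fr=(333,186),c2=(335,293),c3=(225,293)).items(): print(n,px(t,*p))
print('depth in ledge',px(t,275,235),'scene',px(s,320,200))
for n,a,b in [('Pfront',(237,215),(337,172)),('Blk',(247,260),(300,182)),('Prear',(311,215),(344,220)),('Cream',(315,257),(306,227)),('W',(287,319),(253,216))]:
    o1,r1=ray(t,*a);o2,r2=ray(s,*b)
    k=np.linalg.lstsq(np.c_[r1,-r2],o2-o1,rcond=None)[0]
    print(n,'tri',(o1+r1*k[0]+o2+r2*k[1])/2,'gap',np.linalg.norm(o1+r1*k[0]-o2-r2*k[1]),'d',px(t,*a),px(s,*b))
E
```

```text
fl [ 0.6493 -0.0527  0.1804]
fr [ 0.6198 -0.2269  0.1804]
c2 [ 0.4464 -0.2001  0.1825]
c3 [ 0.4753 -0.0311  0.1796]
depth in ledge [ 0.5541 -0.1214  0.1803] scene [ 0.5472 -0.1205  0.1802]
Pfront tri [ 0.5953 -0.0665  0.1856] gap 0.0005273309557046333 d [ 0.5923 -0.0679  0.1962] [ 0.5924 -0.0756  0.1958]
Blk tri [ 0.5207 -0.0726  0.1858] gap 0.0011024800909937296 d [ 0.5183 -0.0737  0.1943] [ 0.5198 -0.0797  0.1941]
Prear tri [ 0.5748 -0.1834  0.1885] gap 0.00022675970115325835 d [ 0.5726 -0.1833  0.1967] [ 0.5727 -0.1899  0.1971]
Cream tri [ 0.5066 -0.1787  0.1862] gap 0.0006664818608174425 d [ 0.5052 -0.1786  0.1951] [ 0.5051 -0.1844  0.1936]
W tri [ 0.4205 -0.1201  0.1751] gap 0.0011932821879170148 d [ 0.4189 -0.121   0.1878] [ 0.4206 -0.1285  0.1855]
```

View pics/t0c.png

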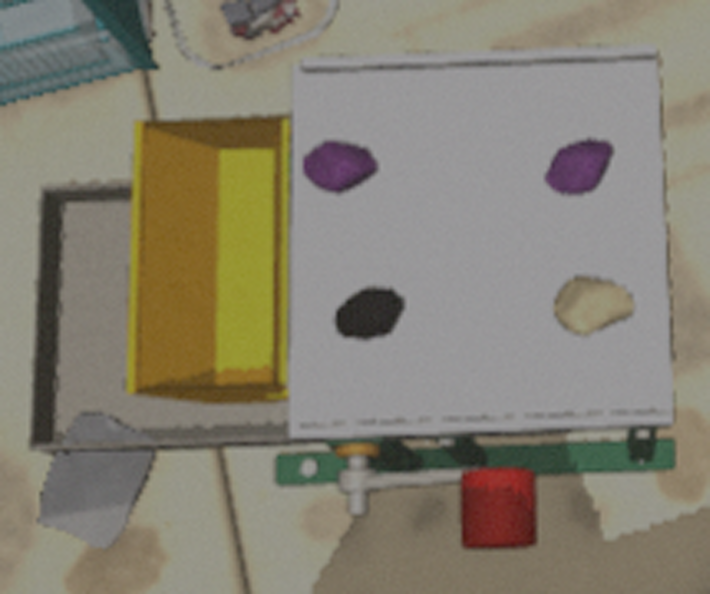

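The crop confirms the layout. The ledge front edge runs (291,58) to (289,437), the rear corners are (657,48) and (673,425), and the weight is at (499,508).

```bash
cat >> h.py <<'E'
def setup():
    t=load('t0'); f=lambda u,v,h: atz(t,135+u/3.3,165+v/3.3,h)[:2]
    a,b,c,d=f(291,58,.187),f(657,48,.187),f(673,425,.187),f(289,437,.187)
    X=(a+d-b-c); X/=np.linalg.norm(X); Y=np.array([-X[1],X[0]])
    e=(a+d)/2; O=e-.027*X
    return O,X,Y,(a,b,c,d)
O,X,Y,cor=setup(); yaw=np.arctan2(X[1],X[0])
def toF(p): q=np.asarray(p)[:2]-O; return np.array([q@X,q@Y])
def W(x,y,z): return np.r_[O+x*X+y*Y,z]
E
python3 - <<'E'
from h import *
np.set_printoptions(precision=4,suppress=True)
print(O,yaw,[toF(c) for c in cor])
t=load('t0')
for n,u,v,h in [('Pf',340,166,.192),('B',370,312,.19),('Pr',579,167,.192),('C',593,305,.19),('W',499,508,.187),('rimrear',285,260,.175),('rimfront',133,260,.175)]:
    print(n,toF(atz(t,135+u/3.3,165+v/3.3,h)))
for y in (yaw,yaw-np.pi):
    for p in [(-.15,-.035,.2),(.035,-.035,.19),(.08,.13,.21)]: print(inverse_kinematics(W(*p),[np.pi,0,y]))
E
```

```text
[ 0.5569 -0.0665] 1.433038519604748 [array([ 0.028 , -0.0933]), array([-0.1522, -0.093 ]), array([-0.1535,  0.093 ]), array([0.026 , 0.0933])]
Pf [ 0.0026 -0.036 ]
B [-0.0119  0.0356]
Pr [-0.1125 -0.032 ]
C [-0.1175  0.0354]
W [-0.0717  0.129 ]
rimrear [0.0318 0.0058]
rimfront [0.1055 0.0036]
[-0.4964  0.2121  1.5957  0.      1.3337 -0.3587]
[-0.1933  0.187   1.6442 -0.      1.3104 -0.0555]
[-0.1099 -0.222   2.0091 -0.      1.3545  0.0278]
None
None
None
```

The measured frame agrees with the text to 1–3 mm. Now I'll push the two front stones.

```bash
cat >> h.py <<'E'
R=[np.pi,0,yaw]
def push(xs,y,xe=.037,z=.185):
    movep(W(xs,y,.225),R)
    print('down hit',move_l(W(xs,y,z),feed=.1,max_force=5))
    print('push hit',move_l(W(xe,y,z),feed=.08,max_force=10), toF(observe()['eef_pos']))
    move_l(W(xe-.03,y,z+.02),feed=.15); move_l(W(xe-.05,y,.26),feed=.15)
E
python3 - <<'E'
from h import *
gripper_to(0)
movep(W(-.055,-.036,.30),R)
push(-.055,-.036); push(-.055,.0355)
snap('top','t1'); snap('wrist','w1')
im=cv2.imread('pics/t1.png'); c=cv2.resize(im[165:345,135:350],None,fx=2,fy=2)
w=cv2.resize(cv2.imread('pics/w1.png'),(370,278)); o=np.zeros((360,800,3),np.uint8);o[:,:430]=c;o[:278,430:]=w
cv2.imwrite('pics/c1.png',o);print(observe()['time_s'])
E
```

```text
down hit False
push hit False [ 0.03653725 -0.03603913]
down hit False
push hit False [0.03659911 0.0354677 ]
9.45
```

View pics/c1.png

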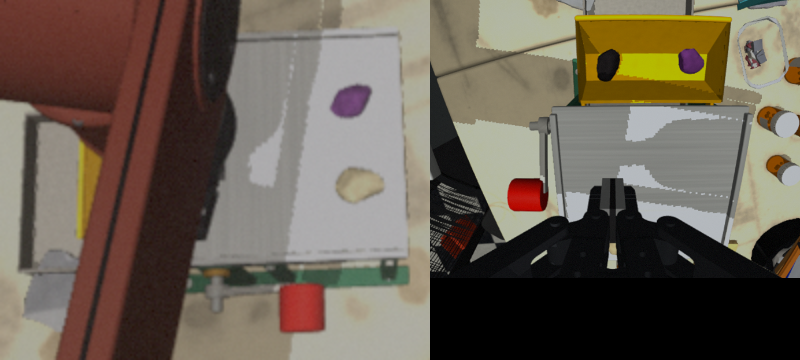

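The front purple and black stones lie in the bucket, at (690,62) and (608,65). The rear purple (350,100) and cream (360,183) have not moved. Next I'll push the rear purple.

```bash
python3 - <<'E'
from h import *
push(-.154,-.033)
move_l(W(-.03,-.033,.30),feed=.2)
hold(1.5)
snap('top','t2'); snap('wrist','w2'); snap('scene','s2')
s=cv2.resize(cv2.imread('pics/s2.png')[110:310,200:450],None,fx=1.7,fy=1.7)
w=cv2.resize(cv2.imread('pics/w2.png'),(370,278)); o=np.zeros((340,800,3),np.uint8);o[:,:425]=s;o[:278,430:]=w
cv2.imwrite('pics/c2.png',o);print(observe()['time_s'])
E
```

```text
down hit False
push hit False [ 0.03671331 -0.03303712]
16.1667
```

View pics/c2.png

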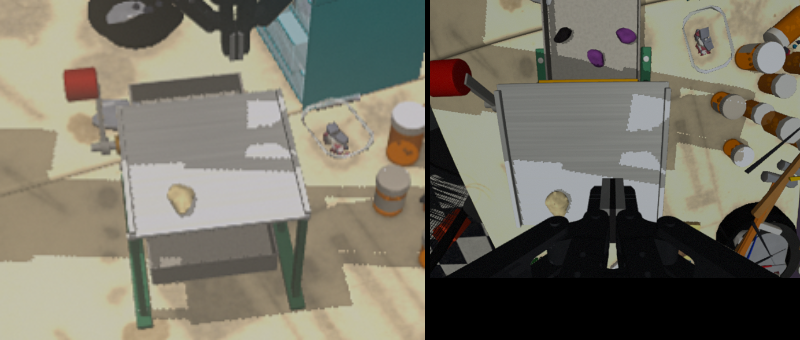

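The bucket has tripped and all three stones are in the tray, at (563,36), (596,58) and (626,35). The cream stone is still on the ledge and the weight is past the top. Now I'll reset it.

```bash
python3 - <<'E'
from h import *
movep(W(.09,.134,.30),R)
print(move_l(W(.09,.134,.203),feed=.12,max_force=5))
print(move_l(W(-.022,.134,.203),feed=.06,max_force=12),toF(observe()['eef_pos']))
move_l(W(.03,.134,.24),feed=.15); move_l(W(.03,.10,.33),feed=.15)
hold(2.5)
snap('wrist','w3'); snap('scene','s3')
s=cv2.resize(cv2.imread('pics/s3.png')[110:310,200:450],None,fx=1.7,fy=1.7)
w=cv2.resize(cv2.imread('pics/w3.png'),(370,278)); o=np.zeros((340,800,3),np.uint8);o[:,:425]=s;o[:278,430:]=w
cv2.imwrite('pics/c3.png',o);print(observe()['time_s'])
E
```

```text
False
False [-0.0217543   0.13398999]
23.9417
```

View pics/c3.png

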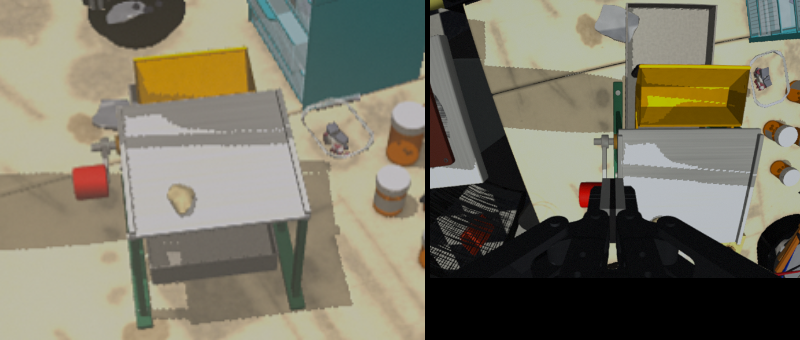

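The bucket is upright and empty, and the weight is back at about (253,217) in the scene image, the same as at the start. There is a dark spot at (636,72) by the tray wall, so I'll check it before handing in.

```bash
python3 - <<'E'
from h import *
w=cv2.imread('pics/w3.png')[90:240,310:560]
cv2.imwrite('pics/c4.png',cv2.resize(w,None,fx=3,fy=3))
z=load('w3')
for u,v in [(356,121),(357,126),(359,128)]:
    p=px(z,u,v); print(toF(p),p[2])
E
```

```text
[0.09357447 0.0578335 ] 0.015311480356738516
[0.08849208 0.05673309] 0.01619232332453907
[0.08645315 0.05458696] 0.016319023438637503
```

View pics/c4.png

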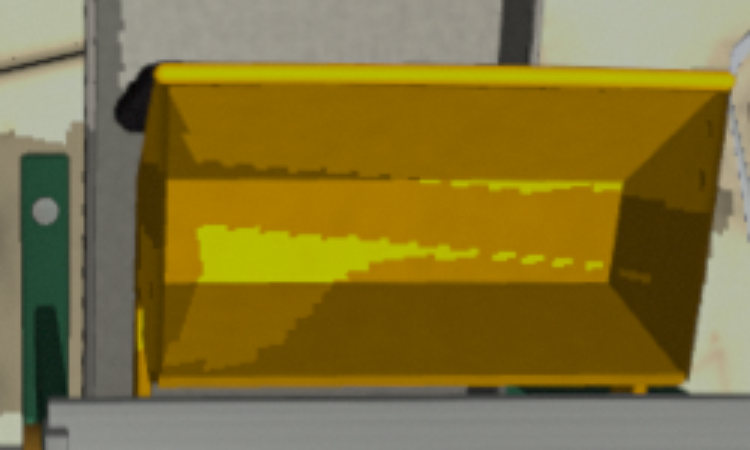

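The dark spot at (135,100) is the black stone lying flat on the tray floor, at z of about 0.016 and inside the wall. The bucket is empty and upright, so I'm handing in.

```bash
python3 -c "
from plant import *
hold(1); print(job_done())"
```

```text
the job is handed in; nothing more can be done
None
```

I handed the job in: three stones tripped the bucket and were dumped into the tray, the cream stone is still on the ledge, and the empty bucket is back upright; no verdict came back.

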